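# Hang the setting gauge on the hook inside the stitcher's service cabinet

### The arm

A 6-joint arm with a two-finger parallel gripper is mounted at the origin on the work surface. World frame = base frame: x ahead of the robot, y to its left, z up, the work surface at z = 0. Lengths are in m, angles in rad, forces in N, time in s.
With the tool pointing down it reaches from about 0.375 to 0.925 m from the base axis. Payload 5.7 kg.
Tool frame: the origin (TCP) lies midway between the tips of the shut fingers; the grasp point (between the pads) lies 19 mm behind it; z points along the fingers, x is the direction in which the jaws open and shut, and the axes are right-handed (so a half turn about z gives the same grasp; the last joint's range is limited). The gripper opens to 88 mm and grips with 3 to 60 N. Pads are 20 mm wide; open, the fingers measure 115 mm over their backs; the gripper's body (75 mm by 178 mm) begins 61 mm behind the grasp point.
Start: joints at [1.121, 0.359, 1.51, -0, 1.272, -0.115], TCP at [0.197, 0.567, 0.223] pointing down, gripper open.
Joint ranges: [-2.97, 2.97], [-1.01, 2.36], [0.21, 2.38], [-0.96, 4.11], [0.2, 2.71], [-2.98, 2.98]. Speed limits (rad/s): [2.39, 2.39, 3.14, 3.14, 3.14, 3.14].

### API

Orientations are given as a unit quaternion [x, y, z, w].
In Python, from bench import move_ptp, servo_line, goto_joints, move_gripper, sleep, inverse_kinematics, capture, PlanningError, close_job, spot_in, silhouettes, current_clock, current_joint_pos, current_qvel, current_joint_torque, current_position, current_orientation, current_force, current_torque, current_finger_gap gives the robot as it stands. Calls block until the motion is done:
- move_ptp(position, orientation): joint-space move of the TCP to a pose.
- servo_line(position, orientation=None, rate=0.15, contact_N=None): straight line of the TCP; orientation=None keeps the orientation; rate is the mean speed in m/s. With contact_N (N) it stops when the force on the tool has changed by that much, and returns True; else False.
- goto_joints(angles): joint-space move.
- move_gripper(opening): finger opening in m; the grip force is fixed at half the most; returns when the fingers have stopped.
- sleep(seconds).
- inverse_kinematics(position, orientation): joint angles nearest the present ones, or None.
- capture(name): name is "scene" or "top" or "wrist"; returns a dict with "image" (400x640x3 uint8, blue, green, red), "range_z" (400x640 float32, m along the optical axis (not along the pixel's ray), 0 where there is no reading), "intrinsics" (3x3 intrinsics, pixels), "R" (3x3) and "t" (3): a world point X has camera coordinates R X + t. Camera axes: x right, y down, z forward; pixel columns grow to the right and rows downward; lengths in m; the calibration is good to about 2 mm. A picture is of the moment at which its call begins.
A pose or a line that the arm cannot do raises PlanningError and nothing moves.
- close_job(): hands the job in, once; it reports no verdict.
Trained networks look in the newest picture that a camera, given by its name, has taken for a name from the list of things; names that differ only in an ending like _2 or _b are one class to them, and where a whole thing is asked for, a point or a joint stands for the part that bears it (a point fixed in the world has none). Each returns a list of dicts, best first, with "conf" (0 to 1); they miss things now and then, are a little off and sometimes report something else, mostly with a low value. They report only what shows in the picture. A call takes as long as a camera call. They do not tell look-alikes from the thing itself.
- spot_in(camera, query): "xy" ([column, row] in pixels, amid what is visible of it).
- silhouettes(camera, query): "region" (400x640 bool, what is visible of it) and "xy" ([column, row] in pixels, amid what is visible of it).
Readings, each from a call of its own:
- current_clock(): time.
- current_joint_pos(): joint angles.
- current_qvel(): joint speeds.
- current_joint_torque(): joint torques, N m.
- current_position(): TCP position.
- current_orientation(): TCP orientation.
- current_force(): force on the tool from outside, world axes, zero at the start.
- current_torque(): the same for the moment, N m.
- current_finger_gap(): finger opening in m.
Only numpy, scipy, OpenCV 4.12 (cv2) and the standard library are available. Lean on these libraries where they do the work, as an engineer would, in place of code of your own. Each camera call takes 0.05 s, during which the arm holds its last target.

### The job

Take the blue-handled setting gauge out of its stand, lower it upright through the narrow opening in the cover of the white service cabinet without the gauge or the robot touching the cabinet, thread its eye over the hook inside, and slide it fully back against the hook's red carriage. The hook's clamp has been left at an unknown height, so feel for it gently, never forcing it: it takes a light press of a few newtons, and 20 N is too much. Leave the gauge hanging freely from the hook, let go, and leave the spool, control pendant and screwdriver as they are.

Things in the scene. Friction and masses are not known exactly. Their poses are not given: they have to be found in the camera images.
- gauge_grip (a point): Grip centre of the setting gauge, a flat upright tool 174 mm tall. On its centre line, 86 mm above the eye's centre, 146 mm above the bottom edge, 28 mm below the top. x: through its thickness (the eye's axis), y: across its width, z: up. Handle: blue plastic, 14 mm (x) by 24 mm (y), from 62 mm below to 28 mm above this point. Grasped across the 14 mm it resists pushes along x best.
- gauge_eye (a point): Centre of the gauge's eye, a hole right through along x (axes as the grip). Steel plate 8 mm thick, 34 mm wide. Eye: 24 mm wide (y), floor 9 mm below this point, roof a shallow gable 10 mm above it in the middle, falling 20 degrees to 5.6 mm at the sides. Below, the blade is 34 mm wide to 28 mm down, then 24 mm wide to its flat bottom edge 60 mm down.
- gauge: The whole gauge, about 0.17 kg, blue handle and steel blade, same front and back; origin at the eye's centre, same axes. It hangs stably by its eye. It starts upright, loose in the stand's slot, its bottom edge 8 mm above the table.
- gauge_stand: Black stand fixed to the table, base 80 x 90 x 8 mm, with a slot 12 mm (x) by 38 mm (y) in its middle, walls up to 44 mm above the table; the gauge's blade stands in it. Origin at the centre of its underside; its x and y are the standing gauge's.
- cabinet: White cabinet fixed to the table, 200 mm (x) by 300 mm (y), hollow; cover 6 mm thick, top at 140 mm; inner floor at 4 mm. Origin: centre of its underside, z up. Not to be touched. Controls (up to 20 mm high) at the -y end of the cover.
- opening (a point): Centre of the opening in the cabinet's cover, at the cover's top: a rectangle trimmed in black, 94 mm along the cabinet's x by 60 mm along its y. Directly above the cabinet's origin.
- hook_rail: Fixed upright aluminium rail inside the cabinet, carrying the red hook carriage. Axes are the cabinet's. Origin at table level, 25 mm to +x of the cabinet's origin, y = 0, in the plane of the carriage's flat front face (which looks to -x). Rail face 8 mm behind that plane, rail top at 126 mm. Fully home the gauge's plate lies flat on the carriage: eye centre 4 mm out (-x) from the face.
- hook_range (a point): Point on the rail in the carriage's face plane, y = 0, 100 mm above the table: the middle of the hook's range, NOT the hook. The carriage (44 mm wide, 32 tall) is clamped at an unreported height: the hook bar's axis is anywhere from 16 mm below to 16 mm above this point. It does not give under a light press.
- hook_foot (a point): Point at table level straight below the hook's upturned end, 35 mm out (-x) from the carriage's face. Hook: level round steel bar, 8 mm diameter, at y = 0, out of the face to -x; from 32 to 38 mm out it ends in an upright flat lip 8 mm wide (y) that reaches from 4 mm below to 9 mm above the bar's axis. The eye must pass over the whole lip, then sit down on the bar.
- spool_center (a point): Centre of a loose spool of wire, black flanges 84 mm in diameter, 60 mm tall, standing on the table. Bystander.
- pendant_center (a point): Centre of a loose white control pendant with coloured keys, 55 x 120 x 22 mm, lying on the table. Bystander.
- driver_grip (a point): Middle of the handle of a loose screwdriver, 150 mm long, lying on the table along its x. Bystander.
Mind the look-alikes: they are no part of the job. Leave any yellow look-alike of the gauge alone.

How it is judged:
On the way, in this order (a step that is already met when the one before it is completed fails the run):
1. the gauge is lifted out of its stand, high enough to clear the cabinet (height (world z) of gauge_eye above 0.19 m), for 0.1 s.
2. the gauge's eye is threaded over the hook inside the cabinet (x of gauge_eye in the frame of hook_rail between -0.028 and 0 m and z of gauge_eye in the frame of hook_rail below 0.124 m and y of gauge_eye in the frame of hook_rail between -0.012 and 0.012 m), for 0.1 s.
At the end, for the whole second after the job is handed in: The gauge hangs upright (0.2 rad) and at rest from the hook alone, its eye over the bar within 12 mm of its middle line and pushed back against the carriage (eye centre at most 7.5 mm from its face; home is 4 mm), touching neither cabinet nor gripper (x of gauge_eye in the frame of hook_rail between -0.0075 and 0 m and y of gauge_eye in the frame of hook_rail between -0.012 and 0.012 m and z of gauge_eye in the frame of hook_rail between 0.072 and 0.114 m and angle between gauge_grip's own z axis and vertical below 0.2 rad and contact force between gauge and hook_rail above 0.5 N and contact force between gauge and cabinet below 0.1 N and contact force between gauge and the fingers below 0.1 N and linear speed of gauge below 0.02 m/s and angular speed of gauge below 0.3 rad/s).
It fails at once if the gauge touches the cabinet (over 1 N) (contact force between gauge and cabinet above 1 N).
It fails at once if the robot touches the cabinet (over 1 N) (contact force between any of the fingers, the arm and cabinet above 1 N).
It fails at once if the hook or its rail is pressed with 20 N or more (contact force between any of gauge, the fingers, the arm and hook_rail above 20 N).
It fails at once if the spool, pendant or screwdriver is moved by more than 20 mm (distance of any of spool_center, pendant_center, driver_grip from where it was at the start of the episode above 0.02 m).
It also fails if it takes over 67 s, if anything falls off the work surface, if the arm or the gripper's body presses on something with over 40 N, if the wrist force passes 120 N, or if a joint passes its speed limit or range.

## Working session

There is one attempt and no reset: what is moved stays moved. The work goes in short steps, each a Python script; the robot and the scene stay as the last script left them, time stands still between calls to the robot, and variables do not carry over. Pictures are saved under pics/ and viewed, and the job is handed in when it is done.

```bash
ls; mkdir -p pics; python3 - <<'E'
from bench import *
import cv2,numpy as np
for n in ["scene","top","wrist"]:
    c=capture(n); cv2.imwrite(f"pics/{n}0.png",c["image"]); np.savez(f"{n}0.npz",**c)
    print(n,c["intrinsics"].tolist(),c["R"].round(3).tolist(),c["t"].round(3).tolist(), (-c["R"].T@c["t"]).round(3))
    if n!="wrist":
        for q in ["gauge","gauge_grip","gauge_eye","gauge_stand","cabinet","opening","spool_center","pendant_center","driver_grip","hook_rail"]:
            print(q,[(round(d["conf"],2),np.round(d["xy"]).tolist()) for d in spot_in(n,q)])
print(current_clock(),current_force(),current_finger_gap(),current_orientation())
E
```

```text
pics
scene [[430.37710121647024, 0.0, 315.4958820519604], [0.0, 430.37710121647024, 197.87124159789454], [0.0, 0.0, 1.0]] [[0.021, 1.0, 0.021], [0.573, 0.005, -0.819], [-0.819, 0.029, -0.573]] [-0.148, -0.218, 1.343] [1.229 0.11  0.594]
gauge [(0.91, [396.0, 197.0]), (0.63, [405.0, 170.0]), (0.61, [337.0, 192.0])]
gauge_grip [(0.73, [336.0, 192.0]), (0.67, [404.0, 177.0]), (0.59, [393.0, 198.0]), (0.56, [386.0, 243.0])]
gauge_eye [(0.79, [395.0, 196.0]), (0.79, [338.0, 194.0]), (0.57, [409.0, 175.0])]
gauge_stand [(0.7, [457.0, 269.0]), (0.68, [386.0, 243.0])]
cabinet [(0.66, [196.0, 226.0])]
opening [(0.56, [199.0, 227.0]), (0.18, [362.0, 203.0])]
spool_center [(0.85, [352.0, 292.0])]
pendant_center [(0.64, [458.0, 269.0]), (0.59, [355.0, 290.0])]
driver_grip [(0.77, [360.0, 198.0])]
hook_rail []
top [[400.5382628041879, 0.0, 316.67545617884554], [0.0, 400.5382628041879, 196.23026837808578], [0.0, 0.0, 1.0]] [[-0.003, -1.0, 0.02], [-0.989, -0.0, -0.147], [0.147, -0.02, -0.989]] [0.106, 0.568, 0.866] [0.435 0.124 0.938]
gauge [(0.83, [233.0, 203.0]), (0.63, [210.0, 246.0]), (0.54, [2
[... 162 characters left out ...]
, [251.0, 267.0]), (0.67, [207.0, 250.0])]
gauge_stand []
cabinet [(0.84, [409.0, 197.0])]
opening [(0.94, [409.0, 199.0]), (0.56, [404.0, 185.0])]
spool_center [(0.8, [275.0, 137.0]), (0.22, [405.0, 184.0])]
pendant_center [(0.64, [191.0, 171.0]), (0.42, [231.0, 204.0])]
driver_grip [(0.5, [409.0, 196.0])]
hook_rail [(0.59, [403.0, 183.0])]
wrist [[328.6843869270367, 0.0, 321.7834639438467], [0.0, 328.6843869270367, 204.15089881811596], [0.0, 0.0, 1.0]] [[0.328, 0.945, 0.001], [0.902, -0.314, 0.298], [0.281, -0.097, -0.955]] [-0.602, -0.036, 0.39] [0.12  0.595 0.384]
1.15 [ 0.32698835 -0.08035735  0.58622079] 0.08789203863082 [ 8.15026621e-01  5.79423512e-01 -3.48117418e-05  2.07483869e-05]
```

View pics/scene0.png

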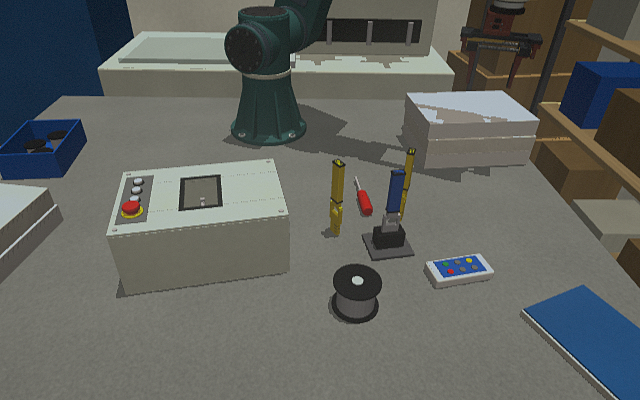

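View pics/top0.png

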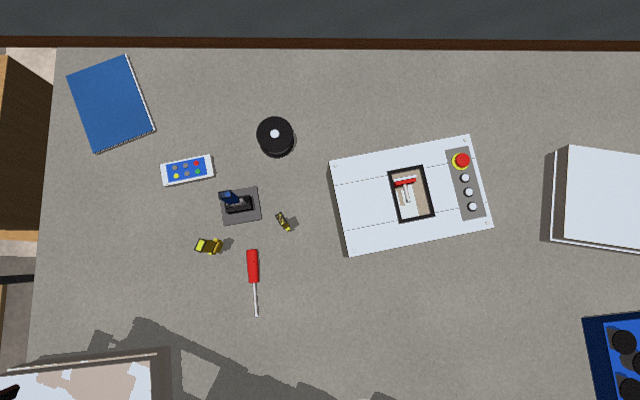

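View pics/wrist0.png

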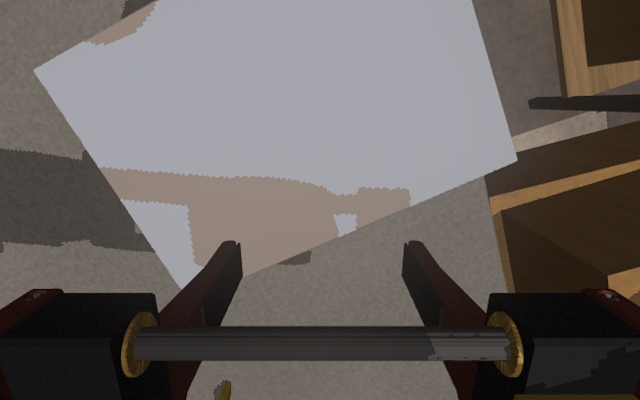

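```bash
cat > h.py <<'E'
import numpy as np,cv2
def world(c,u,v,z=None):
    K=c["intrinsics"];R=c["R"];t=c["t"]
    if z is None: z=c["range_z"][int(round(v)),int(round(u))]
    p=np.array([(u-K[0,2])/K[0,0],(v-K[1,2])/K[1,1],1.])*z
    return R.T@(p-t)
def ray_at_z(c,u,v,zw):
    K=c["intrinsics"];R=c["R"];t=c["t"]
    d=R.T@np.array([(u-K[0,2])/K[0,0],(v-K[1,2])/K[1,1],1.]); o=-R.T@t
    return o+d*(zw-o[2])/d[2]
def proj(c,X):
    K=c["intrinsics"];p=c["R"]@np.asarray(X)+c["t"]; p=K@p; return p[:2]/p[2]
def cloud(c):
    K=c["intrinsics"]; z=c["range_z"]; v,u=np.mgrid[0:400,0:640]
    P=np.stack([(u-K[0,2])/K[0,0]*z,(v-K[1,2])/K[1,1]*z,z],-1)
    W=(P-c["t"])@c["R"]; W[z<=0]=np.nan; return W
def crop(c,x0,x1,y0,y1,s,name):
    im=c["image"][y0:y1,x0:x1]; cv2.imwrite(name,cv2.resize(im,None,fx=s,fy=s,interpolation=cv2.INTER_CUBIC))
E
python3 - <<'E'
from h import *
c=dict(np.load("top0.npz"));s=dict(np.load("scene0.npz"))
crop(c,180,300,170,260,6,"pics/t1.png"); crop(c,320,500,130,260,4,"pics/t2.png"); crop(s,310,450,140,270,5,"pics/s1.png")
W=cloud(c)
for u,v in [(230,215),(250,190),(245,218),(232,197),(380,190),(430,230),(404,182),(406,195),(415,180),(410,210),(275,135),(187,170),(253,262)]:
    print(u,v,W[v,u].round(4))
E
```

```text
230 215 [0.5291 0.3059 0.008 ]
250 190 [0.5886 0.2615 0.0042]
245 218 [0.5224 0.2715 0.005 ]
232 197 [0.5476 0.2714 0.1696]
380 190 [ 0.5666 -0.0214  0.1384]
430 230 [ 0.4854 -0.1199  0.1386]
404 182 [ 0.586  -0.0747  0.1232]
406 195 [ 0.5606 -0.0809  0.1111]
415 180 [ 0.5902 -0.0977  0.1238]
410 210 [ 0.5413 -0.1159  0.0025]
275 135 [0.7056 0.1996 0.06  ]
187 170 [0.6321 0.405  0.024 ]
253 262 [0.4215 0.2482 0.0244]
```

```bash
python3 - <<'E'
from h import *
c=dict(np.load("top0.npz"));W=cloud(c)
# cover plane mask
m=(abs(W[...,2]-0.14)<0.012)&(W[...,1]>-0.45)&(W[...,1]<0.2)&(W[...,0]>0.25)&(W[...,0]<0.75)
n,l,st,ce=cv2.connectedComponentsWithStats(m.astype(np.uint8)); k=1+np.argmax(st[1:,4]); m=l==k
print(st[k],np.median(W[m][:,2]))
pts=W[m][:,:2].astype(np.float32); r=cv2.minAreaRect(pts*1000); print("cabinet",r)
# hole
g=c["image"]
cs,h=cv2.findContours(m.astype(np.uint8),cv2.RETR_CCOMP,cv2.CHAIN_APPROX_NONE)
for i,ct in enumerate(cs):
    if h[0][i][3]>=0 and len(ct)>60:
        P=np.array([ray_at_z(c,u,v,0.14)[:2] for u,v in ct[:,0]],np.float32); print("hole",len(ct),cv2.minAreaRect(P*1000))
        print(ct[:,0].min(0),ct[:,0].max(0))
# stand base
m=(abs(W[...,2]-0.008)<0.004)
m[:, :215]=0;m[:,265:]=0;m[:180]=0;m[230:]=0
print(m.sum())
E
```

```text
[  328   134   166   124 12840] 0.13939820332997915
cabinet ((559.5205688476562, -83.34376525878906), (200.42788696289062, 301.65081787109375), 11.334214210510254)
hole 144 ((558.5468139648438, -81.83866882324219), (97.47937774658203, 64.2413101196289), 12.513570785522461)
[390 169] [430 219]
757
```

View pics/t1.png

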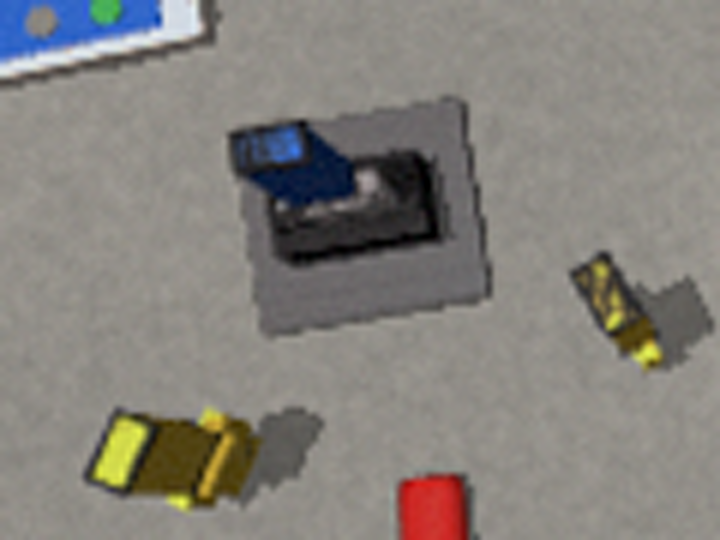

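View pics/t2.png

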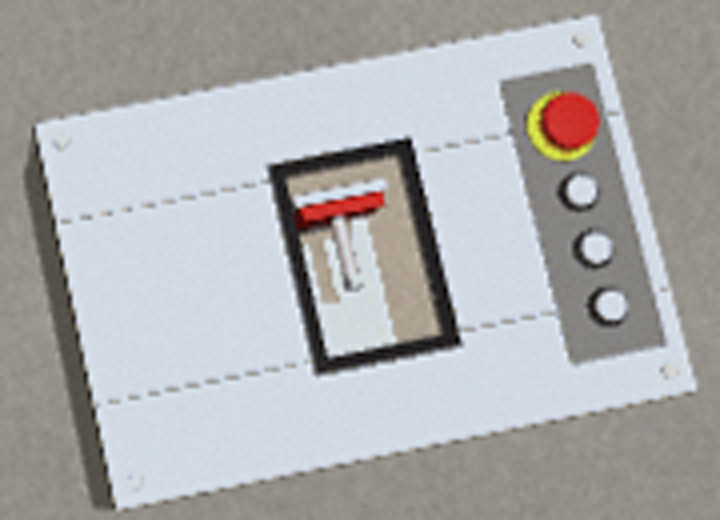

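View pics/s1.png

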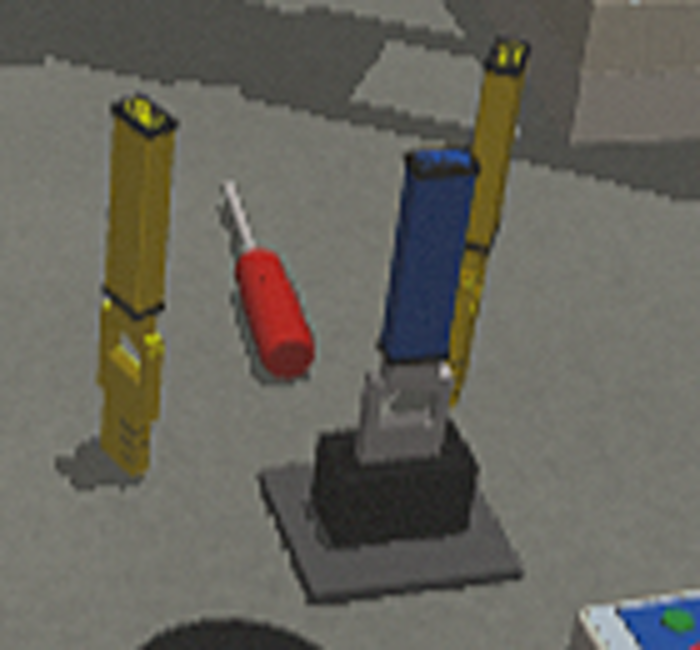

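```bash
python3 - <<'E'
from h import *
c=dict(np.load("top0.npz"));s=dict(np.load("scene0.npz"))
pc=lambda u,v:(180+(u+.5)/6-.5,170+(v+.5)/6-.5)
B,C,D=[ray_at_z(c,*pc(*p),0.008)[:2] for p in [(460,98),(490,300),(268,335)]]
print("base",B,C,D,"ctr",(B+D)/2,np.linalg.norm(B-C),np.linalg.norm(C-D),"yaw",np.degrees(np.arctan2(*(B-C)[::-1])),np.degrees(np.arctan2(*(D-C)[::-1]))-90)
w=[ray_at_z(c,*pc(*p),0.044)[:2] for p in [(430,150),(440,240),(290,262)]]
print("walls",w,(w[0]+w[2])/2)
t=[ray_at_z(c,*pc(*p),0.182)[:2] for p in [(230,130),(305,121),(310,165),(240,175)]]
print("handle top",t,np.mean(t,0))
ps=lambda u,v:(310+(u+.5)/5-.5,140+(v+.5)/5-.5)
t=[ray_at_z(s,*ps(*p),0.182)[:2] for p in [(408,153),(477,150),(475,178),(405,172)]]
print("scene handle top",np.mean(t,0))
for p in [(124,430),(146,462)]: print("yel top",ray_at_z(c,*pc(*p),0.182),ray_at_z(c,*pc(600,265),0.182))
pt=lambda u,v:(320+(u+.5)/4-.5,130+(v+.5)/4-.5)
o=[ray_at_z(c,*pt(*p),0.14)[:2] for p in [(268,164),(411,137),(462,344),(316,375)]]
print("open outer",np.round(o,4),np.mean(o,0),[np.linalg.norm(np.array(o[i])-o[i-1]) for i in range(4)], [np.degrees(np.arctan2(*(o[i]-o[i-1])[::-1])) for i in range(4)])
o=[ray_at_z(c,*pt(*p),0.14)[:2] for p in [(37,124),(597,15),(696,388),(117,509)]]
print("cab",np.round(o,4),np.mean(o,0),[np.linalg.norm(np.array(o[i])-o[i-1]) for i in range(4)], [np.degrees(np.arctan2(*(o[i]-o[i-1])[::-1])) for i in range(4)])
E
```

```text
base [0.59769993 0.24651218] [0.51837984 0.23338588] [0.50492835 0.31848626] ctr [0.55131414 0.28249922] 0.08039886160722662 0.08615693702097856 yaw 9.396441974933834 8.982207994448643
walls [array([0.57157484, 0.25259399]), array([0.53759776, 0.2481472 ]), array([0.52937648, 0.30364116])] [0.55047566 0.27811757]
handle top [array([0.55682775, 0.29606704]), array([0.55973763, 0.27246126]), array([0.54561574, 0.27047486]), array([0.54241125, 0.29243517])] [0.55114809 0.28285958]
scene handle top [0.55621661 0.28414326]
yel top [0.46226267 0.32571723 0.182     ] [0.51375424 0.178431   0.182     ]
yel top [0.45236593 0.31852727 0.182     ] [0.51375424 0.178431   0.182     ]
open outer [[ 0.6065 -0.0358]
 [ 0.6207 -0.1098]
 [ 0.5142 -0.1311]
 [ 0.4987 -0.0568]] [ 0.56002182 -0.08335979] [np.float64(0.10986877124928439), np.float64(0.07536183355639922), np.float64(0.10866918754967098), np.float64(0.07590652185124622)] [np.float64(11.051079528886087), np.float64(-79.09507575142284), np.float64(-168.665137086212), np.float64(101.8124717715859)]
cab [[ 0.6271  0.0821]
 [ 0.6859 -0.2097]
 [ 0.4919 -0.2484]
 [ 0.4326  0.044 ]] [ 0.55937859 -0.0830138 ] [np.float64(0.1982746318298105), np.float64(0.2976950488870403), np.float64(0.1977690201269804), np.float64(0.2983807527886646)] [np.float64(11.085910243781429), np.float64(-78.62328673593187), np.float64(-168.71629930798144), np.float64(101.47336171892566)]
```

```bash
cat >> h.py <<'E'
def quat(psi_deg):
    a=np.radians(psi_deg)/2
    return [float(np.cos(a)),float(np.sin(a)),0.,0.]
E
python3 - <<'E'
from bench import *
from h import *
print(quat(70.8))
move_ptp([0.552,0.283,0.29],quat(9.2))
c=capture("wrist"); np.savez("w1.npz",**c); cv2.imwrite("pics/w1.png",c["image"])
print(current_position(),current_clock(),current_joint_pos().round(3) if hasattr(current_joint_pos(),'round') else current_joint_pos())
print("proj handle top",proj(c,[0.552,0.283,0.182]),"eye", proj(c,[0.552,0.283,0.068]))
E
```

```text
[0.8151277957285542, 0.5792811723426788, 0.0, 0.0]
[0.55116832 0.28404574 0.28979182] 2.8833 [0.364 0.338 1.373 0.    1.431 0.202]
proj handle top [321.32351164 205.31272456] eye [321.40838866 176.59464641]
```

View pics/w1.png

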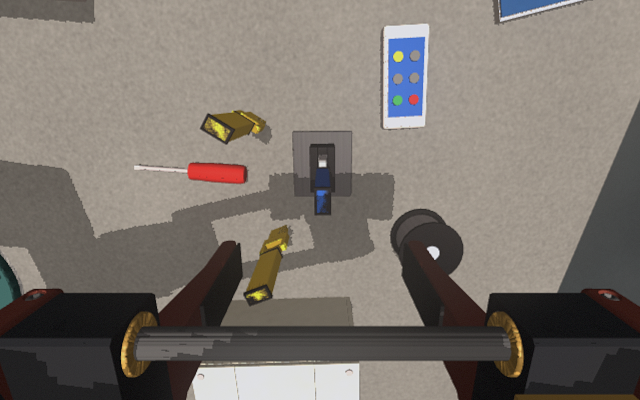

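```bash
python3 - <<'E'
from h import *
c=dict(np.load("w1.npz")); crop(c,270,370,120,225,6,"pics/w1c.png")
E
```

```text
(no output)
```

View pics/w1c.png

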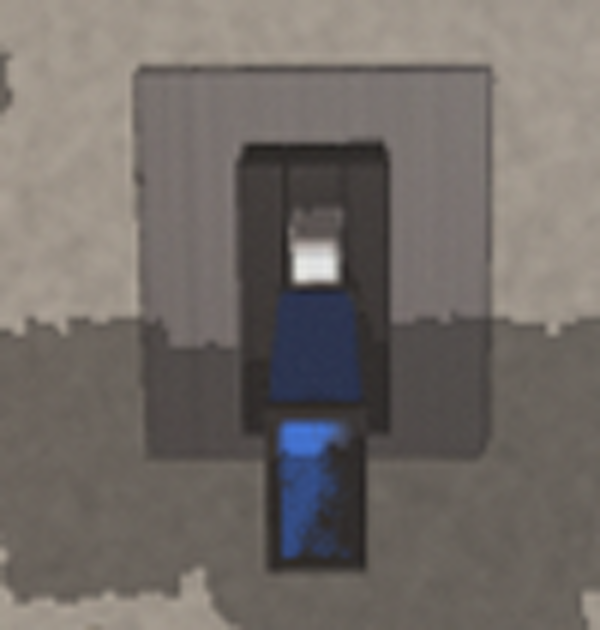

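```bash
python3 - <<'E'
from h import *
c=dict(np.load("w1.npz"))
p=lambda u,v:(270+(u+.5)/6-.5,120+(v+.5)/6-.5)
print("top",ray_at_z(c,*p(317.5,490),.182), [ray_at_z(c,*p(*q),.182) for q in [(317,408),(317,572)]])
P=[ray_at_z(c,*p(*q),.008) for q in [(135,67),(491,67),(488,458),(147,458)]]
print("base",np.mean(P,0),P, np.degrees(np.arctan2(*(P[1]-P[0])[1::-1])),np.degrees(np.arctan2(*(P[2]-P[3])[1::-1])))
for q in [(317,450),(317,520),(340,480),(315,350),(190,250)]:
    u,v=map(round,p(*q)); print(q,world(c,u,v))
E
```

```text
top [0.55240555 0.28675356 0.182     ] [array([0.55038278, 0.29862174, 0.182     ]), array([0.55433864, 0.27455289, 0.182     ])]
base [0.55232195 0.28693849 0.008     ] [array([0.50594724, 0.32461459, 0.008     ]), array([0.58322262, 0.33726709, 0.008     ]), array([0.59932711, 0.24936194, 0.008     ]), array([0.52079084, 0.23651033, 0.008     ])] 9.298677514046425 9.293462703861582
(317, 450) [0.55114211 0.29182627 0.18080746]
(317, 520) [0.55275358 0.2820008  0.1804524 ]
(340, 480) [0.5551634  0.28838037 0.1821557 ]
(315, 350) [0.55016083 0.29806327 0.14298769]
(190, 250) [0.52329964 0.28671783 0.00775871]
```

```bash
python3 - <<'E'
from bench import *
from h import *
q=quat(9.3)
move_gripper(0.06)
servo_line([0.552,0.2855,0.2],q,rate=0.15)
c=capture("wrist"); cv2.imwrite("pics/w2.png",c["image"])
print(servo_line([0.552,0.2855,0.143],q,rate=0.08,contact_N=6))
print(current_position(),current_force())
move_gripper(0.0)
print(current_finger_gap(),current_position(),current_force(),current_torque(),current_clock())
c=capture("wrist"); cv2.imwrite("pics/w3.png",c["image"]);np.savez("w3.npz",**c)
c=capture("scene"); crop(c,310,450,100,270,4,"pics/s3.png")
E
```

```text
False
[0.55234699 0.28565328 0.1432843 ] [-0.56680476  0.25516296  0.30840554]
0.013912583638388236 [0.5519606  0.28547957 0.14301305] [0.35665643 0.63598435 1.42706492] [-0.1424225   0.1078953  -0.02079356] 5.9417
```

View pics/w3.png

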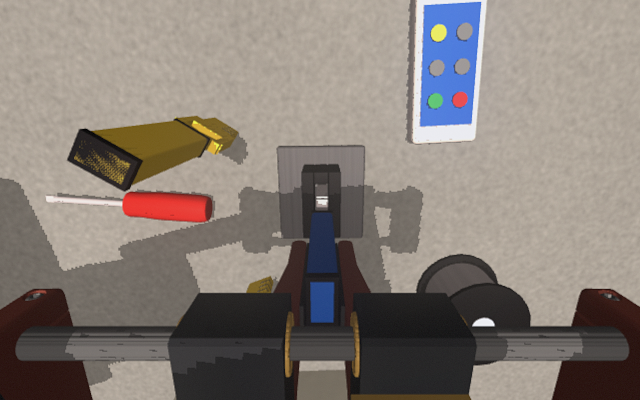

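View pics/s3.png

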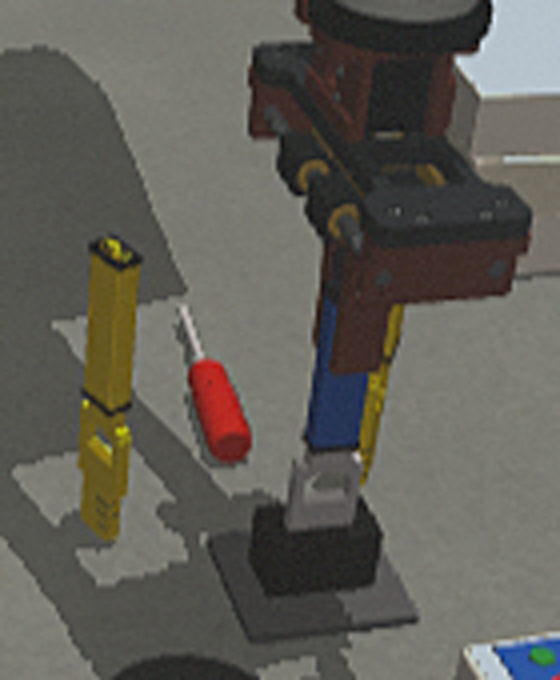

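```bash
python3 - <<'E'
from bench import *
from h import *
q=quat(9.3)
servo_line([0.552,0.2855,0.35],q,rate=0.15)
print(current_position(),current_force(),current_finger_gap(),current_clock())
for n in ["wrist","top","scene"]:
    c=capture(n); np.savez(f"{n}4.npz",**c); cv2.imwrite(f"pics/{n}4.png",c["image"])
    print(n,[(round(d["conf"],2),np.round(d["xy"]).tolist()) for d in spot_in(n,"gauge_eye")],proj(c,[.552,.2855,.275]))
E
```

```text
[0.55148968 0.28527972 0.34890437] [-0.11669077 -0.79998114 -2.24652974] 0.013903512558157695 7.575
wrist [(0.82, [245.0, 123.0]), (0.8, [273.0, 246.0]), (0.57, [323.0, 272.0])] [321.28362548 217.17927208]
top [(0.52, [218.0, 186.0])] [211.72858128 185.22338455]
scene [(0.94, [405.0, 179.0]), (0.89, [407.0, 116.0]), (0.8, [337.0, 194.0]), (0.56, [385.0, 241.0])] [405.22839128 124.9020091 ]
```

```bash
python3 - <<'E'
from h import *
c=dict(np.load("scene4.npz")); u,v=map(int,proj(c,[.552,.2855,.275])); crop(c,u-45,u+45,v-55,v+45,6,"pics/s4c.png"); print(u,v)
c=dict(np.load("top4.npz")); u,v=map(int,proj(c,[.552,.2855,.275])); crop(c,u-60,u+60,v-50,v+45,6,"pics/t4c.png"); print(u,v)
c=dict(np.load("wrist4.npz"));  crop(c,250,390,150,350,3,"pics/w4c.png"); print(u,v)
E
```

```text
405 124
211 185
211 185
```

View pics/s4c.png

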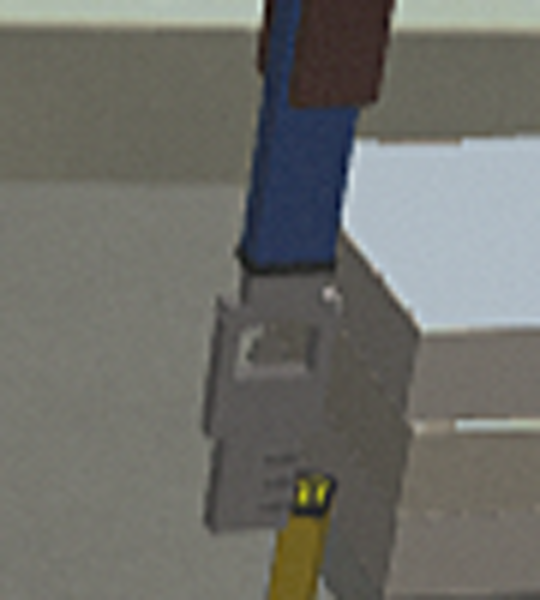

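View pics/w4c.png

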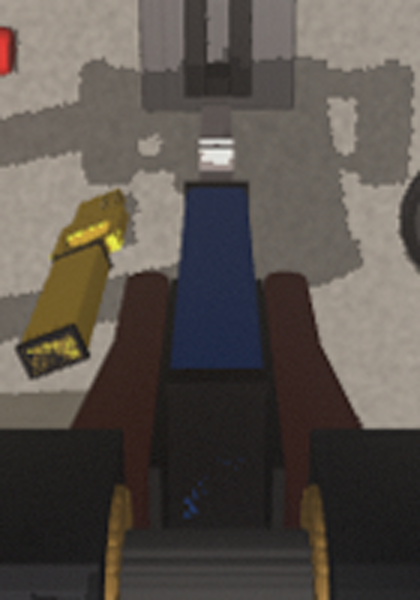

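```bash
cat >> h.py <<'E'
C=np.array([0.5595,-0.0831]); YAW=11.3
def cab(x,y,z):
    a=np.radians(YAW); return [float(C[0]+x*np.cos(a)-y*np.sin(a)),float(C[1]+x*np.sin(a)+y*np.cos(a)),float(z)]
E
python3 - <<'E'
from bench import *
from h import *
servo_line(cab(-0.028,0,0.35),quat(YAW),rate=0.2)
print(current_position(),current_force(),current_clock(),cab(-.028,0,.35))
for n in ["wrist","top","scene"]:
    c=capture(n); np.savez(f"{n}5.npz",**c); cv2.imwrite(f"pics/{n}5.png",c["image"])
E
```

```text
[ 0.5320666  -0.08789117  0.35001532] [ 0.48963662 -0.01753785 -1.36991694] 9.9 [0.5320427895606948, -0.08858649203879049, 0.35]
```

View pics/wrist5.png

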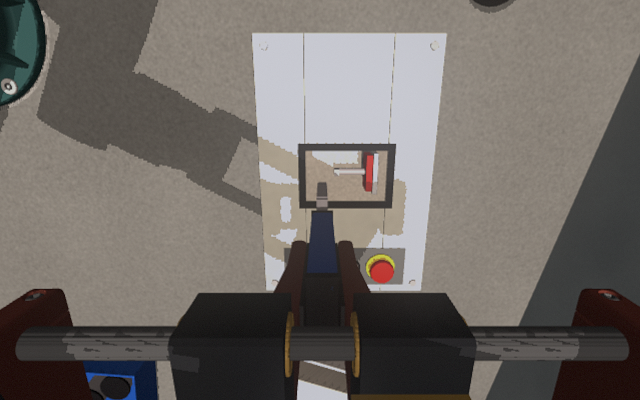

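View pics/scene5.png

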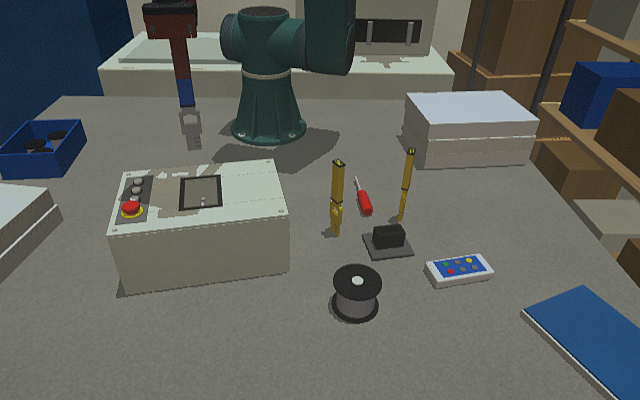

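```bash
python3 - <<'E'
from h import *
c=dict(np.load("wrist5.npz")); crop(c,285,410,130,225,6,"pics/w5c.png"); crop(c,240,460,20,300,2.1,"pics/w5d.png")
s=dict(np.load("scene5.npz")); crop(s,165,235,90,220,5,"pics/s5c.png"); print(proj(s,[0.532,-.088,.275]),proj(s,[0.532,-.088,.215]))
W=cloud(c)
for u,v in [(370,172),(375,172),(350,171),(340,171),(335,171),(337,171),(345,172),(330,160),(322,190),(320,80)]: print(u,v,W[v,u].round(4))
E
```

```text
[189.35961878 117.76631957] [194.22373983 148.34950739]
370 172 [ 0.5893 -0.0728  0.1237]
375 172 [ 0.5948 -0.0714  0.1252]
350 171 [ 0.5671 -0.0786  0.111 ]
340 171 [ 0.555  -0.081   0.1112]
335 171 [ 0.5486 -0.0814  0.1153]
337 171 [ 0.5509 -0.0809  0.1156]
345 172 [ 0.5613 -0.081   0.1115]
330 160 [ 0.5464 -0.0874  0.0032]
322 190 [ 0.5299 -0.0703  0.2619]
320 80 [0.5106 0.0159 0.1384]
```

View pics/w5c.png

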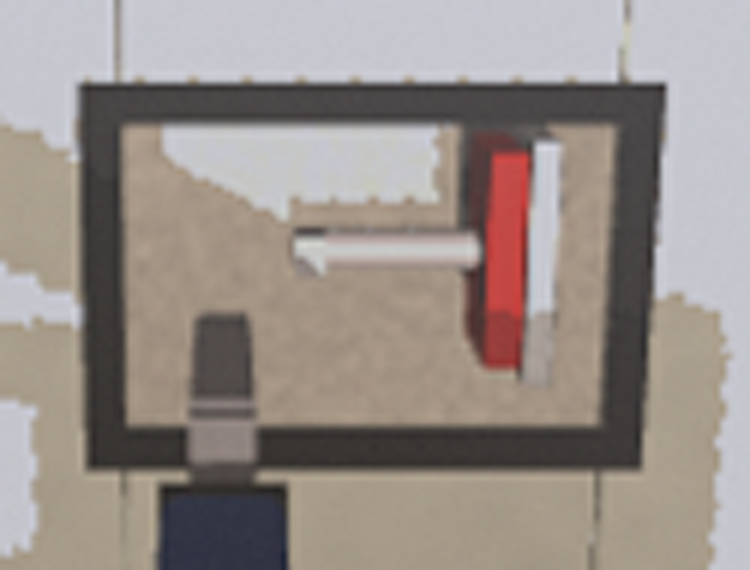

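View pics/w5d.png

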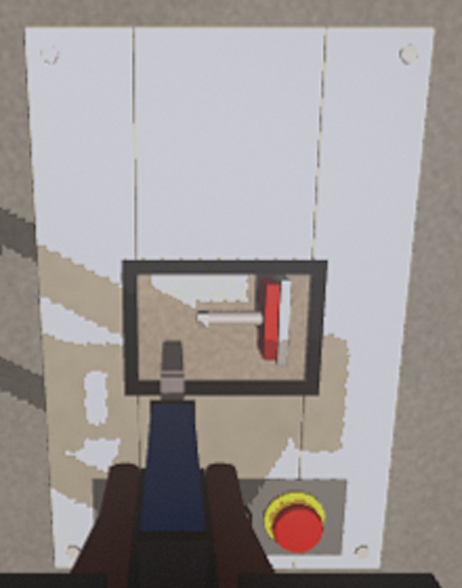

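View pics/s5c.png

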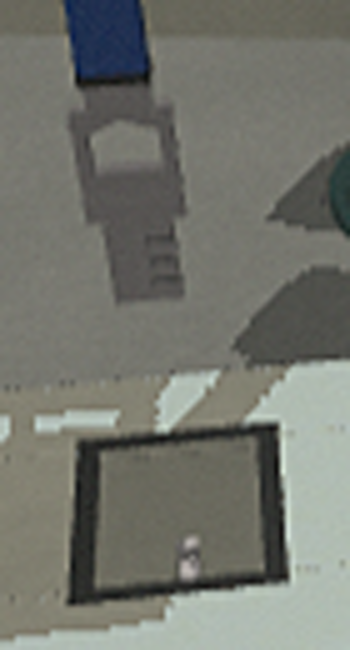

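```bash
python3 - <<'E'
from h import *
c=dict(np.load("wrist5.npz"));t=dict(np.load("top0.npz"))
p=lambda u,v:(285+(u+.5)/6-.5,130+(v+.5)/6-.5)
P=np.array([ray_at_z(c,*p(*q),.14)[:2] for q in [(80,86),(665,86),(640,467),(88,467)]])
print("outer",P.round(4).tolist(),P.mean(0),[np.linalg.norm(P[i]-P[i-1]) for i in range(4)],[np.degrees(np.arctan2(*(P[i]-P[i-1])[::-1])) for i in range(4)])
P=np.array([ray_at_z(c,*p(*q),.14)[:2] for q in [(123,123),(617,123),(602,427),(126,427)]])
print("inner",P.round(4).tolist(),P.mean(0),[np.linalg.norm(P[i]-P[i-1]) for i in range(4)])
p2=lambda u,v:(240+(u+.5)/2.1-.5,20+(v+.5)/2.1-.5)
P=np.array([ray_at_z(c,*p2(*q),.14)[:2] for q in [(25,28),(433,28),(380,568),(56,568)]])
print("cab",P.round(4).tolist(),P.mean(0),[np.linalg.norm(P[i]-P[i-1]) for i in range(4)],[np.degrees(np.arctan2(*(P[i]-P[i-1])[::-1])) for i in range(4)])
a=np.radians(YAW);R=np.array([[np.cos(a),np.sin(a)],[-np.sin(a),np.cos(a)]])
for nm,q,z in [("bar end",(475,248),.111),("lip l",(292,245),.116),("lip r",(325,245),.116),("carriage face top",(490,153),.123),("carr face bot",(483,367),.123)]:
    X=ray_at_z(c,*p(*q),z)[:2]; print(nm,X,"cab",R@(X-C))
pt=lambda u,v:(320+(u+.5)/4-.5,130+(v+.5)/4-.5)
for nm,q,z in [("T bar root",(341,217),.111),("T lip",(352,288),.116),("T carr",(300,222),.123),("T carr",(383,206),.123)]:
    X=ray_at_z(t,*pt(*q),z)[:2]; print(nm,X,"cab",R@(X-C))
# gauge bottom edge in wrist: rows ~315, cols 197-247
s=dict(np.load("scene5.npz")); ps=lambda u,v:(165+(u+.5)/5-.5,90+(v+.5)/5-.5)
print("scene eye px",ps(128,152),"bottom",ps(150,298), "lip scene",ps(190,545))
print(proj(c,[0.532,-.088,.275]),"bottom ctr pred",proj(c,[0.532,-.088,.215]),"seen",p(222,315))
P=np.array([ray_at_z(s,*ps(*q),.14)[:2] for q in [(80,440),(275,425),(288,578),(70,603)]]);print("scene outer",P.round(4).tolist(),P.mean(0))
E
```

```text
outer [[0.4995, -0.0548], [0.6065, -0.0333], [0.6212, -0.1065], [0.5141, -0.128]] [ 0.56030897 -0.08065488] [np.float64(0.074612468853376), np.float64(0.10910958549237434), np.float64(0.07463758009385674), np.float64(0.10914368989607867)] [np.float64(101.34140593941771), np.float64(11.351775876451317), np.float64(-78.63241243300506), np.float64(-168.6614056028444)]
inner [[0.5086, -0.06], [0.5994, -0.0418], [0.6117, -0.1], [0.52, -0.1184]] [ 0.5599308  -0.08002723] [np.float64(0.05948966454176983), np.float64(0.09264699192755976), np.float64(0.05950893113412797), np.float64(0.09352629734889335)]
cab [[0.4336, 0.046], [0.6276, 0.085], [0.6873, -0.2074], [0.4925, -0.2464]] [ 0.56025573 -0.08072433] [np.float64(0.29827054156119387), np.float64(0.19783669777090968), np.float64(0.298454396572289), np.float64(0.19860324935781568)] [np.float64(101.38594496746936), np.float64(11.371525716600596), np.float64(-78.46692109748257), np.float64(-168.68117575122105)]
bar end [ 0.58375424 -0.07517222] cab [0.02533748 0.00302157]
lip l [ 0.54627611 -0.08102713] cab [-0.01256137  0.00462386]
lip r [ 0.55285612 -0.07970676] cab [-0.0058502  0.0046293]
carriage face top [ 0.58018705 -0.05402781] cab [0.02598261 0.02445507]
carr face bot [ 0.58908921 -0.09670216] cab [ 0.02635032 -0.01913637]
T bar root [ 0.58429269 -0.07934311] cab [ 0.02504822 -0.00117397]
T lip [ 0.54587068 -0.08254427] cab [-0.01325622  0.00321557]
T carr [ 0.57946535 -0.05493745] cab [0.02509666 0.02370448]
T carr [ 0.58795434 -0.09854905] cab [ 0.02487557 -0.02072508]
scene eye px (190.2, 120.0) bottom (194.6, 149.2) lip scene (202.6, 198.6)
[320.21183273 217.0111626 ] bottom ctr pred [320.43120784 195.62480309] seen (321.5833333333333, 182.08333333333334)
scene outer [[0.5132, -0.1288], [0.5012, -0.0551], [0.6041, -0.034], [0.6195, -0.1073]] [ 0.55947716 -0.08129303]
```

```bash
sed -i 's/^C=.*/C=np.array([0.560,-0.0812]); YAW=11.35/' h.py
python3 - <<'E'
from bench import *
from h import *
q=quat(YAW)
servo_line(cab(-0.010,0,0.35),q,rate=0.1)
servo_line(cab(-0.010,0,0.265),q,rate=0.1)
sleep(0.2); print(current_force(),current_position(),current_clock())
r=servo_line(cab(-0.010,0,0.224),q,rate=0.012,contact_N=2.5)
f=current_force();p=current_position();print(r,p,f,current_clock())
sleep(0.1);p=current_position();print(p,current_force(),current_finger_gap())
c=capture("wrist"); np.savez("w6.npz",**c); crop(c,270,410,110,300,4,"pics/w6c.png")
c=capture("scene"); crop(c,150,240,80,220,5,"pics/s6c.png")
E
```

```text
[ 0.00875571  0.32758274 -1.2309594 ] [ 0.5506181  -0.08326963  0.26567554] 11.5917
True [ 0.55022923 -0.08319705  0.2521869 ] [ 0.11726707 -0.41325798  5.13117005] 13.05
[ 0.55017411 -0.08317726  0.25212098] [0.07939038 0.38057485 4.98982511] 0.014273515259233217
```

View pics/w6c.png

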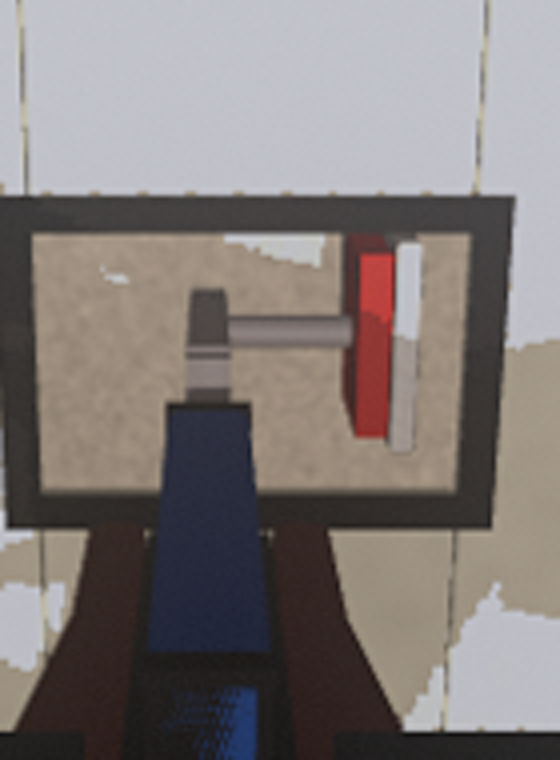

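View pics/s6c.png

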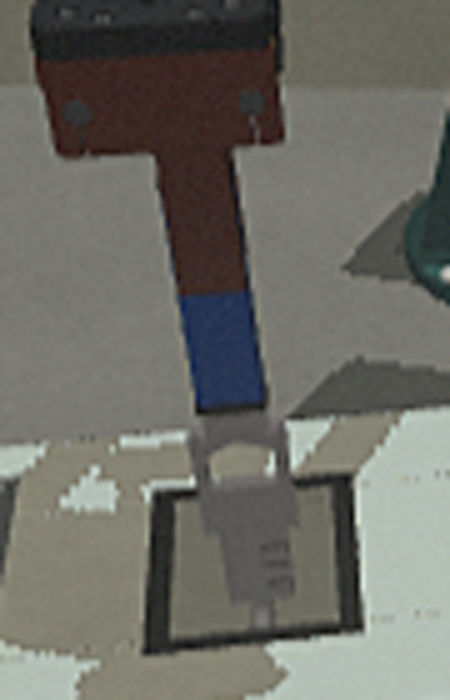

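```bash
python3 - <<'E'
from bench import *
from h import *
q=quat(YAW)
servo_line(cab(-0.010,0,0.258),q,rate=0.05)
servo_line(cab(-0.028,0,0.258),q,rate=0.06)
print(servo_line(cab(-0.028,0,0.1862),q,rate=0.08,contact_N=4))
sleep(0.2); print(current_force(),current_position(),cab(-.028,0,.1862),current_clock())
c=capture("wrist"); np.savez("w7.npz",**c); crop(c,270,410,110,300,4,"pics/w7c.png")
c=capture("top"); np.savez("top7.npz",**c); crop(c,360,450,140,260,5,"pics/t7c.png")
c=capture("scene"); np.savez("s7.npz",**c); crop(c,150,240,80,220,5,"pics/s7c.png")
E
```

```text
False
[ 0.60703318 -0.01022505 -0.7294791 ] [ 0.53292747 -0.08682239  0.18674296] [0.5325475878825403, -0.08671045088292703, 0.1862] 15.2417
```

View pics/w7c.png

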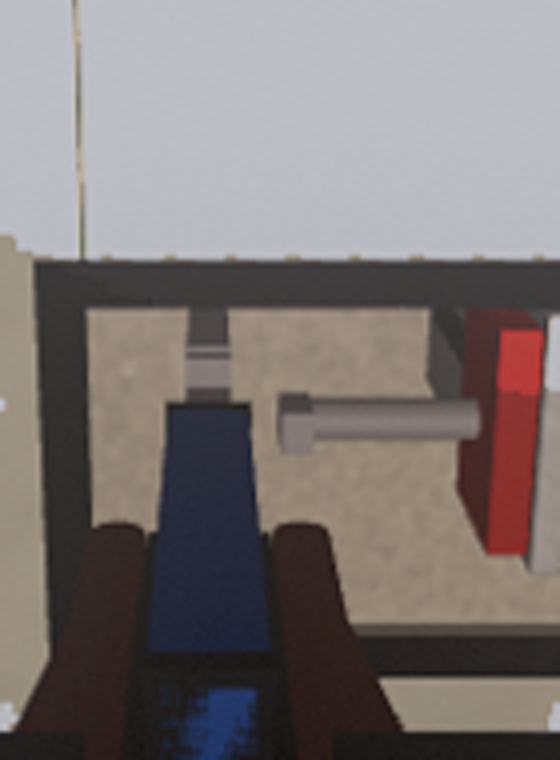

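View pics/s7c.png

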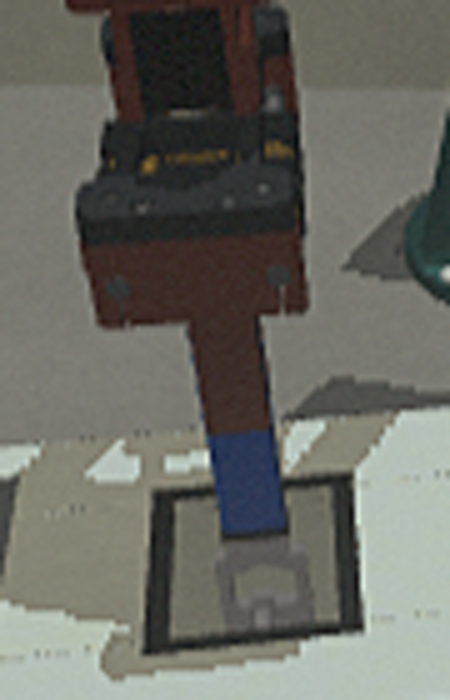

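```bash
python3 - <<'E'
from bench import *
from h import *
q=quat(YAW)
ps=[current_position() for _ in range(5)]; print(np.mean(ps,0),np.std(ps,0))
servo_line(cab(-0.028,0,0.1855),q,rate=0.02)
sleep(0.2);ps=[current_position() for _ in range(5)]; print(np.mean(ps,0),np.std(ps,0))
r=servo_line(cab(0.007,0,0.1855),q,rate=0.02,contact_N=2.5)
sleep(0.1);print(r,current_position(),cab(.007,0,.1855),current_force(),current_clock())
c=capture("wrist"); np.savez("w8.npz",**c); crop(c,270,410,110,300,4,"pics/w8c.png")
c=capture("top"); np.savez("top8.npz",**c); crop(c,360,450,140,260,5,"pics/t8c.png")
c=capture("scene"); np.savez("s8.npz",**c); crop(c,150,240,80,220,5,"pics/s8c.png")
E
```

```text
[ 0.53268095 -0.08674038  0.18646686] [0. 0. 0.]
[ 0.53253209 -0.08670452  0.18547345] [0. 0. 0.]
False [ 0.56678784 -0.07982841  0.18552344] [0.5668631030293649, -0.07982238727926823, 0.1855] [ 0.75447953  0.37837349 -1.84192286] 17.8417
```

View pics/w8c.png

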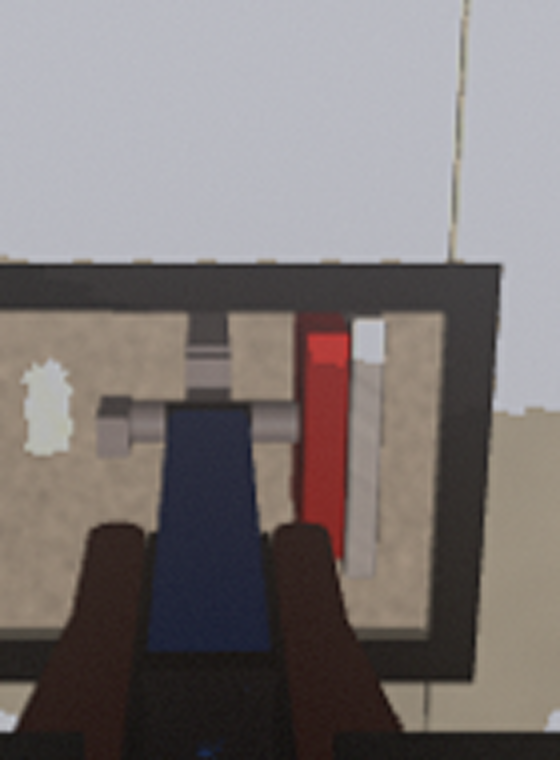

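View pics/s8c.png

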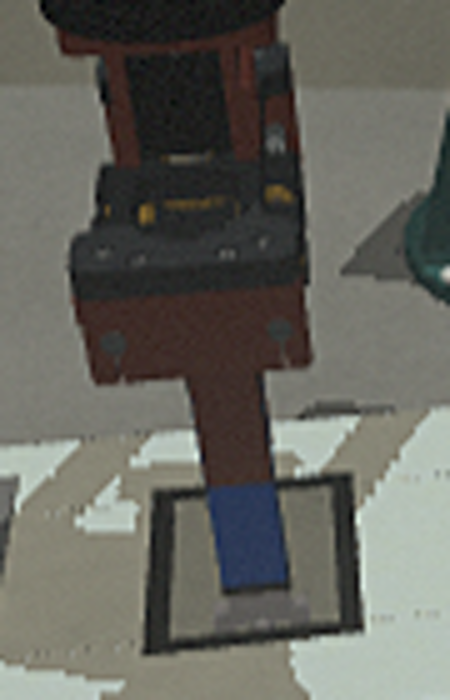

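```bash
python3 - <<'E'
from bench import *
from h import *
q=quat(YAW)
r=servo_line(cab(0.007,0,0.1795),q,rate=0.015,contact_N=2.5)
sleep(0.2);print("lower",r,current_position(),current_force())
z=current_position()[2]
if not r:
    r=servo_line(cab(0.024,0,z),q,rate=0.012,contact_N=2)
    sleep(0.1);p=current_position();print("home",r,p,np.dot(np.array(p[:2])-C,[np.cos(np.radians(YAW)),np.sin(np.radians(YAW))]),current_force(),current_clock())
c=capture("wrist"); np.savez("w9.npz",**c); crop(c,270,410,110,300,4,"pics/w9c.png")
c=capture("scene"); np.savez("s9.npz",**c); crop(c,150,240,80,220,5,"pics/s9c.png")
E
```

```text
lower False [ 0.56691504 -0.07984315  0.17957097] [-0.36567797  0.1228803  -1.53437089]
home True [ 0.5787139  -0.07690009  0.17833335] 0.0191941517404021 [ 0.27036745  0.41389809 -1.78497517] 19.875
```

View pics/w9c.png

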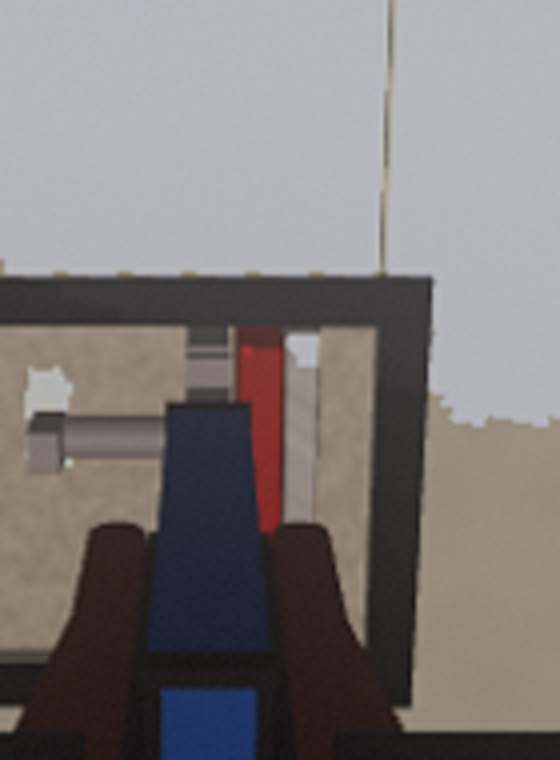

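```bash
python3 - <<'E'
from bench import *
from h import *
q=quat(YAW); ex=np.array([np.cos(np.radians(YAW)),np.sin(np.radians(YAW))])
X=lambda: float((np.array(current_position()[:2])-C)@ex)
for i in range(3):
    x0=X()
    r=servo_line(cab(0.025,0,0.1793),q,rate=0.01,contact_N=3)
    f0=current_force(); sleep(0.15); f=current_force(); print(r,x0,X(),current_position(),f0,f,f[:2]@ex,current_clock())
    if f[:2]@ex<-1.5 or not r: break
c=capture("wrist"); np.savez("w10.npz",**c); crop(c,270,410,110,300,4,"pics/w10c.png")
E
```

```text
True 0.019050342380568158 0.02000601522913976 [ 0.57949407 -0.07666152  0.1778652 ] [ 0.37189018 -0.69855339  3.183555  ] [-0.17841094 -0.04920809  3.09599412] -0.18460605272113284 20.475
True 0.02000601522913976 0.02041716238149805 [ 0.57990644 -0.07662672  0.1778392 ] [-0.36881876 -0.27692013  3.20693538] [-0.69856267  0.80558221  2.58064658] -0.5263610447113974 20.975
True 0.02041716238149805 0.020469772877928404 [ 0.57996127 -0.07663255  0.1778122 ] [ 0.70327794 -1.23576371  4.2763754 ] [-0.81758953 -0.23942327  3.9815754 ] -0.8487191070775624 21.425
```

View pics/w10c.png

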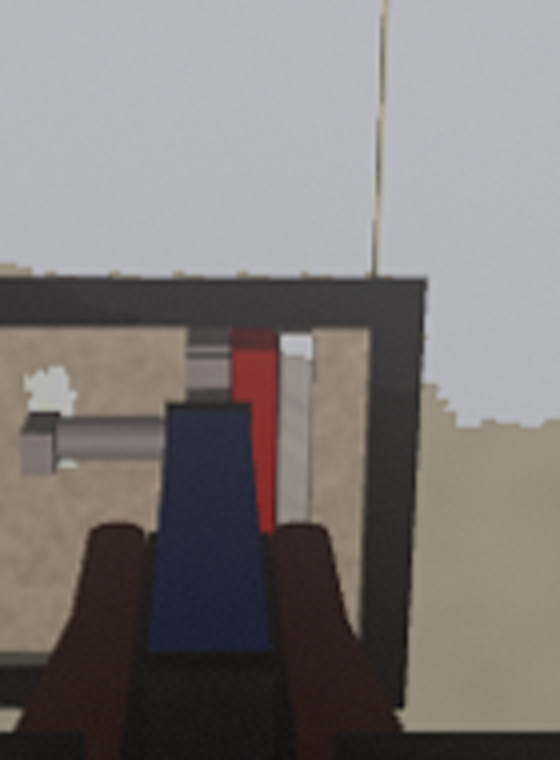

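```bash
python3 - <<'E'
from bench import *
from h import *
q=quat(YAW); ex=np.array([np.cos(np.radians(YAW)),np.sin(np.radians(YAW))])
X=lambda: float((np.array(current_position()[:2])-C)@ex)
def st(m):
    sleep(0.15); f=np.array(current_force()); p=current_position(); print(m,round(X(),4),np.round(p,4),f.round(2),round(float(f[:2]@ex),2),round(current_clock(),2),np.round(current_orientation(),3))
st("now")
servo_line(cab(0.0195,0,0.1793),q,rate=0.01); st("up")
r=servo_line(cab(0.0235,0,0.1793),q,rate=0.008,contact_N=3); st(r)
E
```

```text
now 0.0205 [ 0.58   -0.0766  0.1778] [-0.87 -0.19  3.61] -0.89 21.62 [ 0.995  0.099 -0.003 -0.   ]
up 0.0193 [ 0.5789 -0.0773  0.179 ] [-0.04 -0.64 -1.22] -0.16 22.11 [ 0.995  0.099 -0.    -0.   ]
True 0.0193 [ 0.5788 -0.0768  0.178 ] [ 0.85 -0.01  0.11] 0.83 22.57 [ 0.995  0.099 -0.002 -0.   ]
```

```bash
python3 - <<'E'
from bench import *
from h import *
q=quat(YAW); ex=np.array([np.cos(np.radians(YAW)),np.sin(np.radians(YAW))])
X=lambda: float((np.array(current_position()[:2])-C)@ex)
def st(m):
    sleep(0.12); f=np.mean([np.array(current_force()) for _ in range(1)],0); p=current_position(); print(m,round(X(),4),np.round(p,4),f.round(2),round(float(f[:2]@ex),2),round(current_clock(),2)); return f
for x in np.arange(0.0195,0.0236,0.0005):
    servo_line(cab(x,0,0.1793),q,rate=0.01); f=st(round(float(x),4))
    if f[:2]@ex<-2.2: break
c=capture("wrist"); crop(c,270,410,110,300,4,"pics/w11c.png")
E
```

```text
0.0195 0.0194 [ 0.579  -0.0773  0.1792] [ 0.46  0.01 -1.17] 0.45 22.98
0.02 0.02 [ 0.5796 -0.0772  0.1793] [-0.12 -0.27  0.1 ] -0.17 23.35
0.0205 0.0202 [ 0.5798 -0.0772  0.1792] [-1.53 -0.98 -0.72] -1.69 23.72
0.021 0.0204 [ 0.5799 -0.0771  0.1792] [-4.28 -0.46  0.98] -4.28 24.08
```

View pics/w11c.png

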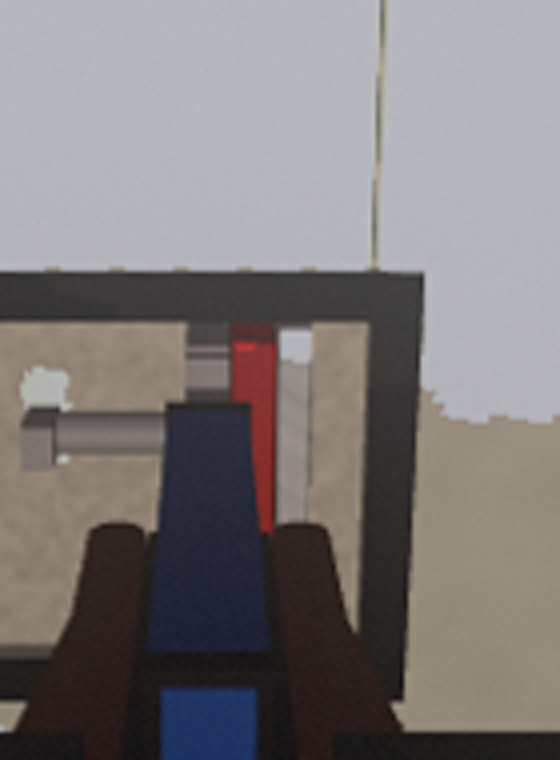

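```bash
python3 - <<'E'
from bench import *
from h import *
q=quat(YAW); ex=np.array([np.cos(np.radians(YAW)),np.sin(np.radians(YAW))])
X=lambda: float((np.array(current_position()[:2])-C)@ex)
def st(m):
    sleep(0.12); f=np.mean([np.array(current_force()) for _ in range(1)],0); p=current_position(); print(m,round(X(),4),np.round(p,4),f.round(2),round(float(f[:2]@ex),2),round(current_clock(),2)); return f
servo_line(cab(0.0204,0,0.1793),q,rate=0.01); st("relax")
for z in np.arange(0.1788,0.1764,-0.0005):
    servo_line(cab(0.0204,0,z),q,rate=0.01); f=st(round(float(z),4))
    if f[2]>2: break
c=capture("wrist"); crop(c,270,410,110,300,4,"pics/w12c.png")
E
```

```text
relax 0.0203 [ 0.5799 -0.0772  0.1793] [-3.96 -0.58  0.26] -4.0 24.5
0.1788 0.0203 [ 0.5799 -0.0772  0.1787] [-3.45 -0.18  0.55] -3.42 24.87
0.1783 0.0203 [ 0.5799 -0.0772  0.1782] [-4.36 -1.25  0.51] -4.52 25.23
0.1778 0.0203 [ 0.5799 -0.0772  0.1778] [-5.04 -0.52  1.15] -5.05 25.6
0.1773 0.0203 [ 0.5799 -0.0772  0.1776] [-6.03 -1.47  3.54] -6.21 25.97
```

View pics/w12c.png

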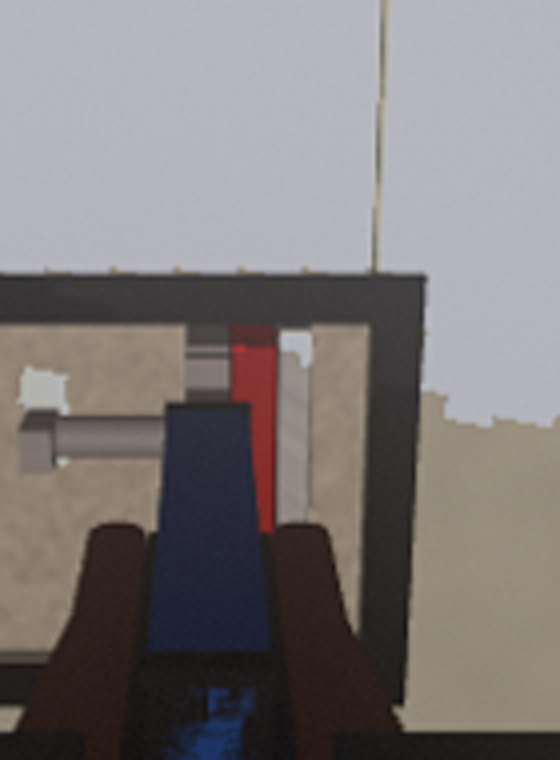

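```bash
python3 - <<'E'
from bench import *
from h import *
q=quat(YAW)
servo_line(cab(0.0200,0,0.1775),q,rate=0.01); sleep(.1); print(current_force(),current_position())
move_gripper(0.034); sleep(0.3)
print(current_force(),current_finger_gap(),current_clock())
c=capture("wrist"); crop(c,270,410,110,300,4,"pics/w13c.png")
c=capture("scene"); crop(c,150,240,80,220,5,"pics/s13c.png")
E
```

```text
[-4.29886886 -0.62328464  2.36019825] [ 0.57982962 -0.07722338  0.17765468]
[ 0.71949572 -0.47603961 -0.27963907] 0.03361603926817816 27.2
```

View pics/w13c.png

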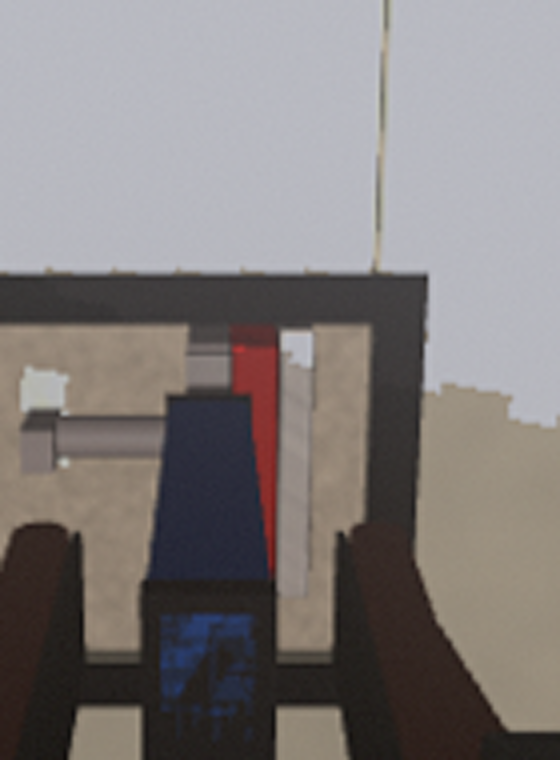

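View pics/s13c.png

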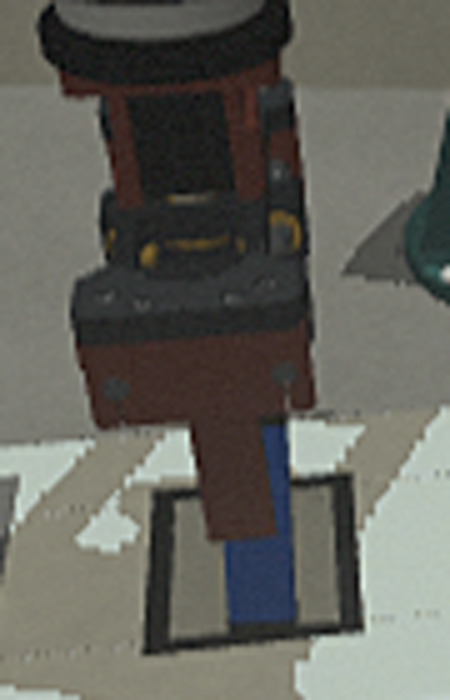

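```bash
python3 - <<'E'
from bench import *
from h import *
import numpy as np
out=[]
for i in range(4):
    sleep(0.35)
    c=capture("wrist"); out.append(c["image"][110:300,270:400]); print(current_clock())
s=capture("scene"); crop(s,150,240,80,220,5,"pics/s14c.png")
im=np.hstack(out); cv2.imwrite("pics/w14.png",cv2.resize(im,None,fx=1.5,fy=1.5))
E
```

```text
27.7
28.1
28.5
28.9
```

View pics/w14.png

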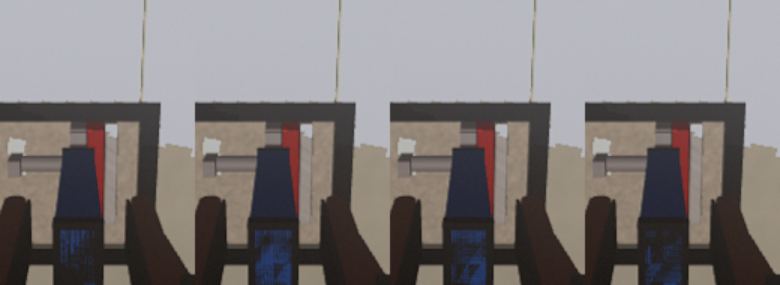

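View pics/s14c.png

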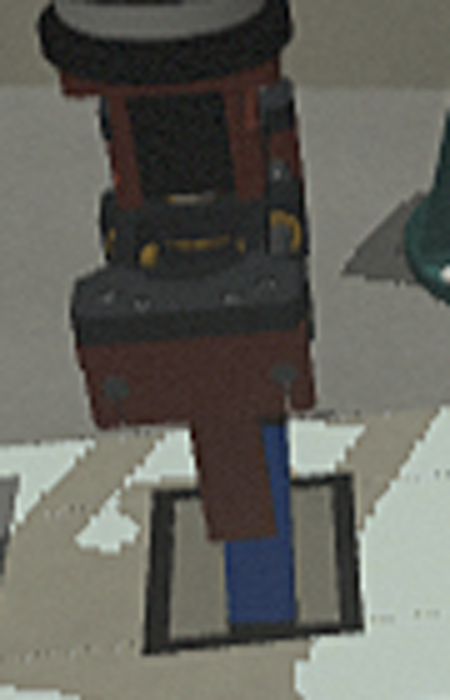

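```bash
python3 - <<'E'
from bench import *
from h import *
q=quat(YAW)
servo_line(cab(0.0200,0,0.26),q,rate=0.06); servo_line(cab(0.0200,0.02,0.33),q,rate=0.1); sleep(.2)
print(current_clock(),current_position())
for n in ["wrist","top","scene"]:
    c=capture(n); np.savez(f"{n}15.npz",**c)
    if n=="wrist": crop(c,250,420,110,300,4,"pics/w15c.png")
    if n=="top": crop(c,360,450,140,260,5,"pics/t15c.png")
    if n=="scene": crop(c,150,240,80,220,5,"pics/s15c.png")
E
```

```text
31.55 [ 0.57531582 -0.05771747  0.32919195]
```

View pics/w15c.png

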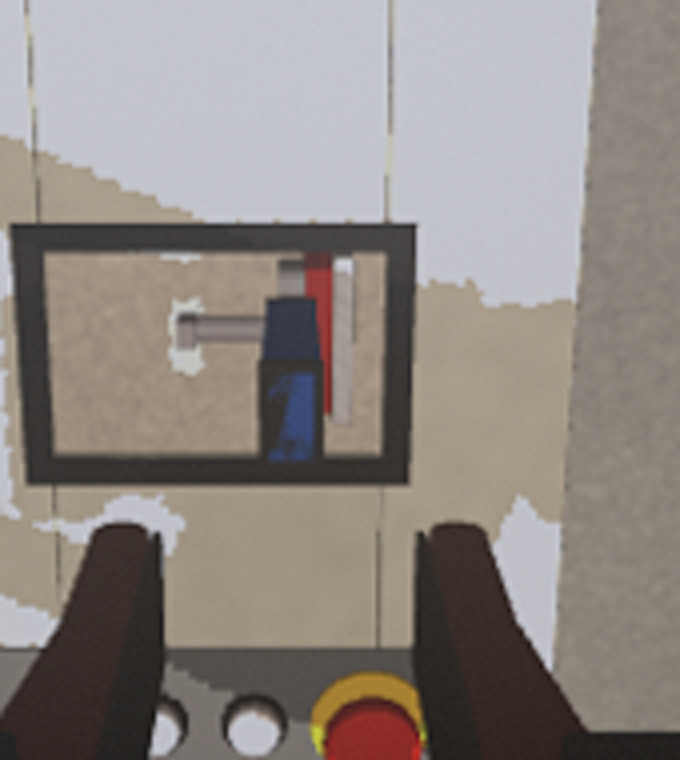

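View pics/s15c.png

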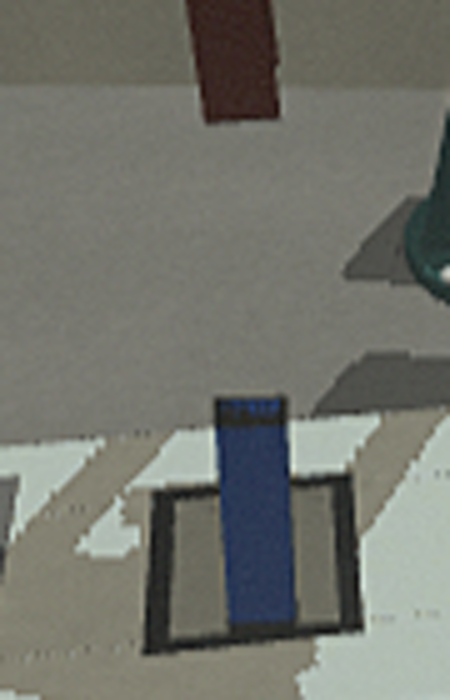

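View pics/t15c.png

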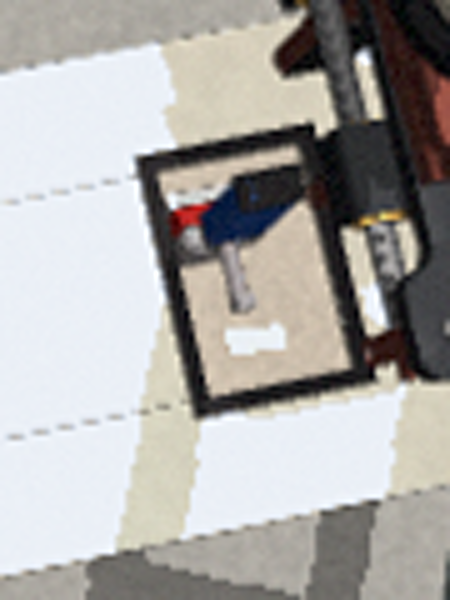

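```bash
python3 - <<'E'
from h import *
a=np.radians(YAW);R=np.array([[np.cos(a),np.sin(a)],[-np.sin(a),np.cos(a)]])
c=dict(np.load("wrist15.npz"));s=dict(np.load("scene15.npz"));t=dict(np.load("top15.npz"))
Cw=np.array([.5602,-.0806]);Cs=np.array([.5595,-.0813]);Ct=np.array([.5594,-.083])
f=lambda o,k:(lambda u,v:(o[0]+(u+.5)/k-.5,o[1]+(v+.5)/k-.5))
pw=f((250,110),4);ps=f((150,80),5);pt=f((360,140),5)
print("wrist top",R@(ray_at_z(c,*pw(291,411),.216)[:2]-Cw))
print("wrist handle bottom far edge",[R@(ray_at_z(c,*pw(x,298),.126)[:2]-Cw) for x in (266,315)])
print("scene top",R@(ray_at_z(s,*ps(252,410),.216)[:2]-Cs))
print("top top",R@(ray_at_z(t,*pt(273,185),.216)[:2]-Ct))
# expected edges for vertical model vs leaned model in scene
for lean in (0,.03,.06,.1):
    for nm,im,CC,py in(("scene",s,Cs,lambda u,v:((u-150)*5,(v-80)*5)),("wrist",c,Cw,lambda u,v:((u-250)*4,(v-110)*4))):
        o=[]
        for y,z in [(-12,114),(12,114),(-12,24),(12,24)]:
            Y=y*np.cos(lean)-z*np.sin(lean); Z=y*np.sin(lean)+z*np.cos(lean)
            xy=CC+R.T@np.array([.021+(.007 if nm=="scene" else 0),Y/1000]); o.append(np.round(py(*proj(im,[*xy,.102+Z/1000]))).tolist())
        print(lean,nm,o)
E
```

```text
wrist top [0.02084543 0.01016987]
wrist handle bottom far edge [array([0.0138559, 0.0137461]), array([0.02781213, 0.0137462 ])]
scene top [0.0239125  0.00904131]
top top [0.02146196 0.00757054]
0 scene [[187.0, 420.0], [259.0, 413.0], [224.0, 633.0], [291.0, 625.0]]
0 wrist [[290.0, 503.0], [290.0, 402.0], [290.0, 383.0], [290.0, 302.0]]
0.03 scene [[177.0, 422.0], [249.0, 413.0], [222.0, 634.0], [289.0, 625.0]]
0.03 wrist [[290.0, 516.0], [290.0, 417.0], [290.0, 385.0], [290.0, 305.0]]
0.06 scene [[166.0, 424.0], [238.0, 414.0], [220.0, 635.0], [287.0, 624.0]]
0.06 wrist [[290.0, 529.0], [290.0, 432.0], [290.0, 387.0], [290.0, 308.0]]
0.1 scene [[153.0, 427.0], [224.0, 415.0], [218.0, 636.0], [284.0, 624.0]]
0.1 wrist [[290.0, 546.0], [290.0, 451.0], [290.0, 389.0], [290.0, 312.0]]
```

```bash
python3 - <<'E'
from bench import *
from h import *
sleep(0.5)
c=capture("wrist"); a=dict(np.load("wrist15.npz"))["image"].astype(int); d=abs(c["image"].astype(int)-a).max(2)[170:240,300:345]; print("diff",d.max(),d.mean())
s=capture("scene"); s0=dict(np.load("scene0.npz"))["image"].astype(int); d=abs(s["image"].astype(int)-s0).max(2)
for n,(u0,u1,v0,v1) in dict(spool=(325,390,255,325),pendant=(420,500,245,295),driver=(350,378,172,220)).items(): print(n,d[v0:v1,u0:u1].mean(),(d[v0:v1,u0:u1]>60).sum())
print(current_clock()); close_job()
E
```

```text
diff 82 8.617142857142857
spool 3.496923076923077 0
pendant 3.1905 0
driver 3.5543154761904763 0
32.3
the job is handed in; nothing more can be done
```

The gauge is hanging on the hook, seated against the red carriage and released. I handed the job in at 32.3 s; no verdict was reported, so this rests on my own checks.

**What I did:**
- **Gripping:** I took the blue gauge, not the yellow look-alikes, across its 14 mm handle and lifted it over the cabinet.
- **Finding the hook:** I felt the top of the hook's lip with the gauge's bottom edge, at about 6 N. That put the hook at about 0.108 m, and the camera depth gave 0.107 m.
- **Threading and seating:** The eye passed over the lip without triggering a contact stop. I pushed it back until it pressed on the carriage, with the tool force reading at most about 6 N. I then lowered it onto the bar and let go.

**Last checks:**
- **Position:** The plate looked flush with the carriage, with the eye about 4 mm from its face and roughly 1 mm off the bar's middle line.
- **Lean:** When I opened the gripper, the gauge tipped to about 0.08 rad towards +y and stayed there. The limit is 0.2 rad, and it looked clear of the cabinet.
- **Bystanders:** The spool, pendant and screwdriver show no change from the first picture.

**Checks that disagreed or failed:**
- **Cameras:** They differed by 2–4 mm in y, so I used an average.
- **Contact stops:** While sliding the gauge back, several stops came before it had reached the carriage. I finished that part in 0.5 mm steps, reading the force after each.
- **At-rest check:** It was inconclusive. The last two wrist pictures differed by up to 82 grey levels in places, with a mean of 8.6. I put that down to the flickering shadow on the handle's top but did not confirm it. Four earlier pictures over 1.2 s, taken while the open fingers were still around the handle, showed no movement.

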